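# Peel the top parts tray off the jammed stack and hold it out over the assembly

## Robot

A 6-joint arm with a two-finger parallel gripper is mounted at the origin on the work surface. World frame = base frame: x ahead of the robot, y to its left, z up, the work surface at z = 0. Lengths are in mm, angles in degrees, forces in N, time in s.
With the tool pointing down it reaches from about 400 to 925 mm from the base axis. Payload 12.5 kg.
Tool frame: the origin (TCP) lies midway between the tips of the shut fingers; the grasp point (between the pads) lies 19 mm behind it (pinch_z is the distance from the TCP to the grasp point, in mm); z points along the fingers, y is the direction in which the jaws open and shut (so a half turn about z gives the same grasp; the last joint's range is limited). The gripper opens to 95 mm and grips with 3 to 60 N. Pads are 20 mm wide; open, the fingers measure 119 mm over their backs; the gripper's body (75 mm by 180 mm) begins 59 mm behind the grasp point.
Start: joints at [67.747, 28.126, 89.318, -0, 62.55, -6.05], TCP at [174.386, 600.197, 214.661] pointing down, gripper open.
Joint ranges: [-177.58, 177.58], [-47.91, 125.51], [2.72, 160], [-65.01, 245.01], [3.68, 167.84], [-153.87, 153.87]. Speed limits (degrees/s): [127.2, 127.2, 159.86, 180, 180, 180].

## Interface

Orientations are given as a 3x3 rotation matrix whose columns are the frame's x, y, z axes.
In Python, from plant import * gives the robot as it stands. The module is installed in compiled form; this text tells all that it offers.
- The arm moves only by the tool move_arm, never from a script. Its argument "steps" is a list of rows, each a list of 5 numbers: the finger opening in m, from 0 to 0.0951, then the shift along the world's x, y, z in m, then the turn about the world's z in rad. A call has 1 to 12 rows; each row is the pose to reach, as a shift and turn from the pose commanded when the call began; what a row does not reach only later rows make up. A row lasts 1/12 s, in which the tool goes at most 41.7 mm and 7.16 degrees, less where a joint would pass 70% of its speed; a pose out of reach is approached as far as the arm can. A call with a gripper value outside its range is refused whole. The fingers move at their own pace and stop on an object; "newtons" is the grip in N (left out, the last holds). Time passes only in rows, so rows that repeat a pose let the fingers close. It gives the time, the measured TCP pose, the force and the opening at its end, in the units of the state.
- get_obs(): the state, without advancing time (a new reading comes with each control period).
- snapshot(name): name is "scene" or "side" or "wrist"; returns a dict with "img" (400x640x3 uint8, red, green, blue), "mtx" (3x3 intrinsics, pixels), "distortion" ([k1, k2, p1, p2, k3] as OpenCV has them; the pictures are not rectified), "extrinsics" (4x4, takes a point from camera to world coordinates). Camera axes: x right, y up, looking along -z (the intrinsics and any distortion apply to the point x, -y, -z); pixel columns grow to the right and rows downward; lengths in mm; the calibration is good to about 2 mm. A picture is of the moment at which its call begins. There is no depth.
- job_done(): hands the job in, once; it reports no verdict.
The state is a dict: "time": time; "joint_pos": joint angles; "qvel": joint speeds; "effort": joint torques, N m; "tool_pos": TCP position; "orientation": TCP orientation; "ft_force": force on the tool from outside, world axes, zero at the start; "ft_torque": the same for the moment, N m; "gripper_width": opening from 0.0 (shut) to 1.0 (fully open).
Only numpy, scipy, OpenCV 4.12 (cv2) and the standard library are available. Lean on these libraries where they do the work, as an engineer would, in place of code of your own. Each camera call takes 0.05 s, during which the arm holds its last target.

## Task

The nested parts trays are jammed together: take hold of the top tray at one corner, lift that corner first so the tray peels loose while the opposite corner still sits, then lift it off. Carry it to the mounting plate and finish while still holding it there: level, clear of everything, its middle over the middle of the empty rail and its floor about a hand's breadth above it, ready for terminals to be dropped in. Leave the screwdriver, the carton and the box of ferrules where they are.

Things in the scene. Friction and masses are not known exactly. Their poses are not given: they have to be found in the camera images.
- tray: the top tray, grey formed plastic, about 0.1 kg, 190 (x) x 140 (y) x 60 mm overall; origin: centre of the underside of its floor, z up. Floor 146 x 96 mm, sloping walls, 16 mm wide rim 24 to 34 mm above the origin, a raised lug on each rim corner up to 60 mm. Each corner is snapped on the tray below with about 4 N until raised 4 mm: lifting one corner first takes about 9 N, a level pull 17 N.
- tray_mid (a point): centre of the top tray, 30 mm above the underside of its floor, axes as the tray
- lug1 (a point): raised lug at the top tray's +x, +y corner (x, y, z = +87, +55, 47 mm in the tray's frame), all four alike: smooth hollow block 16 mm wide (tray x), 30 mm long (tray y), rising 26 mm above the rim; point: its centre, 13 mm above the rim, 13 mm below its top; axes as the tray. Can be pinched across its 16 mm width from above; free space on both sides down to the rim
- lug2 (a point): raised lug at the top tray's +x, -y corner (x, y, z = +87, -55, 47 mm in the tray's frame), all four alike: smooth hollow block 16 mm wide (tray x), 30 mm long (tray y), rising 26 mm above the rim; point: its centre, 13 mm above the rim, 13 mm below its top; axes as the tray. Can be pinched across its 16 mm width from above; free space on both sides down to the rim
- lug3 (a point): raised lug at the top tray's -x, +y corner (x, y, z = -87, +55, 47 mm in the tray's frame), all four alike: smooth hollow block 16 mm wide (tray x), 30 mm long (tray y), rising 26 mm above the rim; point: its centre, 13 mm above the rim, 13 mm below its top; axes as the tray. Can be pinched across its 16 mm width from above; free space on both sides down to the rim
- lug4 (a point): raised lug at the top tray's -x, -y corner (x, y, z = -87, -55, 47 mm in the tray's frame), all four alike: smooth hollow block 16 mm wide (tray x), 30 mm long (tray y), rising 26 mm above the rim; point: its centre, 13 mm above the rim, 13 mm below its top; axes as the tray. Can be pinched across its 16 mm width from above; free space on both sides down to the rim
- stack: four more such trays nested 10 mm apart, the lowest held in a blue steel stand screwed to the bench: does not move. Origin: centre of the stand on the bench, axes parallel to the seated top tray's. Top of its uppermost rim 67 mm up; its lugs end 93 mm up inside those of the top tray. Seated, the top tray's origin is 43 mm and its lug points 90 mm above this origin.
- panel: aluminium mounting plate 300 (x) x 220 (y) x 12 mm, fixed on the bench; origin: centre of its underside. On it: black drive unit 110 x 130 mm centred at x = +83 mm, top 93 mm above the bench; grey wiring duct 32 mm wide along y at x = -22 mm, top 46 mm; empty steel rail 35 mm wide, 180 mm long along y at x = -80 mm, a small stop at each end, top 40 mm.
- rail_mid (a point): middle of the empty rail, on its top, 19.5 mm above the bench; axes as the plate
- screwdriver: screwdriver with black handle lying on the bench, about 200 mm long; leave it alone
- carton_mid (a point): small open cardboard carton 80 x 90 x 70 mm standing on the bench, its centre; leave it alone
- ferrules_mid (a point): clear open box 90 x 70 x 32 mm of blue wire ferrules, its centre; leave it alone
Mind the look-alikes: they are no part of the job. What is shaped like the tray but orange or turquoise is not meant.

How it is judged:
By the outcome, as a careful person would: the job done as asked, in the order asked, and still so for the second after the job is handed in, while the arm keeps its last pose, push and grip.
It also fails if it takes over 38 s, if anything falls off the work surface, if the arm or the gripper's body presses on something with over 40 N, if the wrist force passes 120 N, or if a joint passes its speed limit or range.

## Working session

There is one attempt and no reset: what is moved stays moved. The work goes in short steps, Python scripts to look and compute and a tool call to move; the robot and the scene stay as the last step left them, time stands still between calls to the robot, and variables do not carry over. Pictures are saved under pics/ and viewed, and the job is handed in when it is done.

Besides the shell and the picture viewer there is one more tool, called after "Request:" as a command line: name --pt "numbers of a row" for each row, then --argument value for the rest. move_arm: Moves the arm, as the interface text tells. Its arguments: {"type":"object","properties":{"steps":{"type":"array"},"newtons":{"type":"number"}},"required":["steps"]}

```bash
mkdir -p pics; cat > h.py <<'E'
from plant import *
import numpy as np, cv2
def save(n,f):
    s=snapshot(n); cv2.imwrite(f,s['img'][:,:,::-1]); np.savez(f[:-4]+'.npz',**{k:np.array(v) for k,v in s.items()}); return s
E
python3 - <<'E'
from h import *
for n in("scene","side","wrist"):
    s=save(n,f"pics/{n}0.png"); print(n,np.round(s['extrinsics'],3).tolist(),np.round(s['mtx'],1).tolist(),s['distortion'])
print(get_obs())
E
```

```text
scene [[0.287, -0.821, 0.494, 1067.334], [0.958, 0.241, -0.157, -105.746], [0.01, 0.518, 0.855, 957.907], [0.0, 0.0, 0.0, 1.0]] [[364.0, 0.0, 321.6], [0.0, 364.0, 199.2], [0.0, 0.0, 1.0]] [-0.01961516  0.          0.          0.          0.        ]
side [[0.695, 0.434, -0.573, -203.188], [-0.718, 0.442, -0.537, -634.221], [0.02, 0.785, 0.619, 866.555], [0.0, 0.0, 0.0, 1.0]] [[517.0, 0.0, 321.5], [0.0, 517.0, 197.8], [0.0, 0.0, 1.0]] [-0.14448966  0.          0.          0.          0.        ]
wrist [[0.278, -0.921, -0.273, 98.22], [0.961, 0.266, 0.08, 622.583], [-0.001, -0.284, 0.959, 384.383], [0.0, 0.0, 0.0, 1.0]] [[328.0, 0.0, 316.3], [0.0, 328.0, 195.3], [0.0, 0.0, 1.0]] [-0.06689269  0.          0.          0.          0.        ]
{'time': 0.15, 'joint_pos': array([ 6.77459962e+01,  2.81556777e+01,  8.93415323e+01, -6.45666133e-04,
        6.25486874e+01, -6.05159360e+00]), 'qvel': array([ 0.01289563, -0.06209303, -0.04461776,  0.02589102, -0.14236113,
        0.01107638]), 'effort': array([ 3.95754527e-03, -6.12901139e+01, -2.58278704e+01,  6.94081723e-02,
        4.72978258e-02, -5.81720519e-05]), 'tool_pos': array([174.3231548 , 600.02068257, 214.20523942]), 'orientation': array([[-9.60283388e-01,  2.79026392e-01, -2.94117624e-04],
       [ 2.79026538e-01,  9.60283102e-01, -7.45181483e-04],
       [ 7.45108831e-05, -7.97652021e-04, -9.99999679e-01]]), 'ft_force': array([-0.11457394, -0.05157265, -0.50193311]), 'ft_torque': array([ 0.03109106,  0.05434099, -0.04003593]), 'gripper_width': 0.998185797645797}
```

View pics/scene0.png

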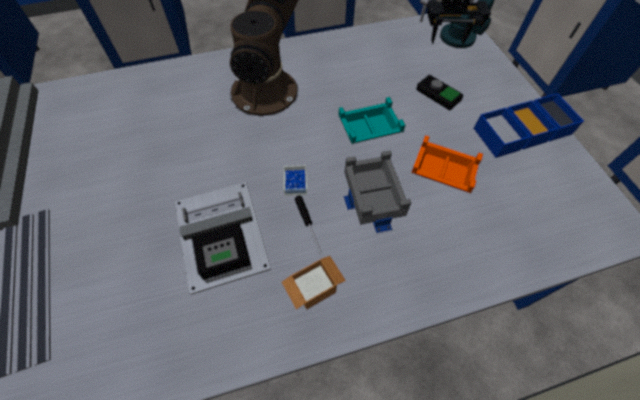

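View pics/side0.png

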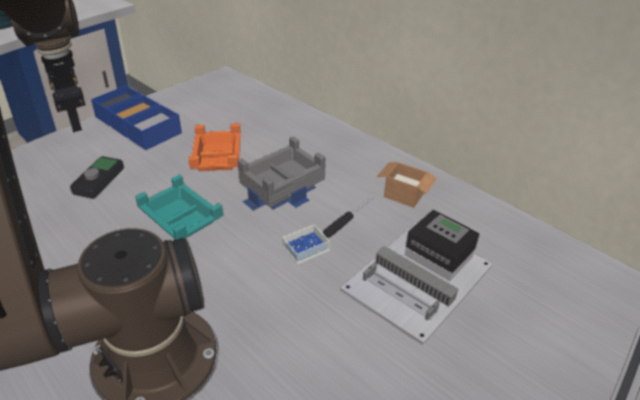

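View pics/wrist0.png

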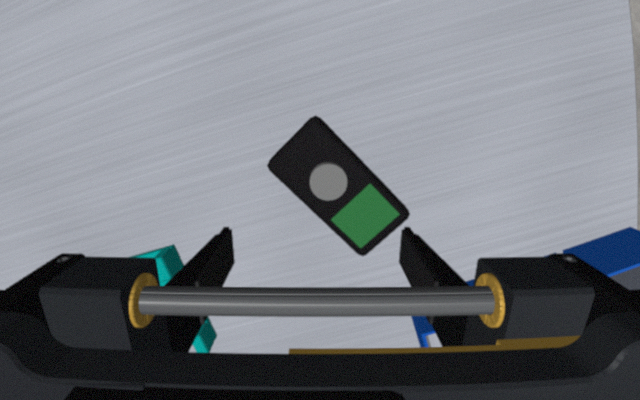

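The scene view shows the grey stack at about (377,188), the plate at (222,237), the orange tray at (448,163), the turquoise tray at (371,121), the screwdriver at (305,215), the ferrules at (295,180) and the carton at (314,283). In the side view the stack is at (282,172) and the rail at (400,290). Next I'll zoom in on these.

```bash
python3 - <<'E'
import cv2
a=cv2.imread('pics/scene0.png');b=cv2.imread('pics/side0.png')
def c(i,x,y,w,h,k,f): cv2.imwrite(f,cv2.resize(i[y:y+h,x:x+w],None,fx=k,fy=k,interpolation=cv2.INTER_CUBIC))
c(a,335,140,90,90,6,'pics/c1.png');c(b,230,130,110,85,7,'pics/c2.png')
c(a,165,175,115,125,4.5,'pics/c3.png');c(b,335,200,165,150,4,'pics/c4.png')
E
```

```text
(no output)
```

View pics/c1.png

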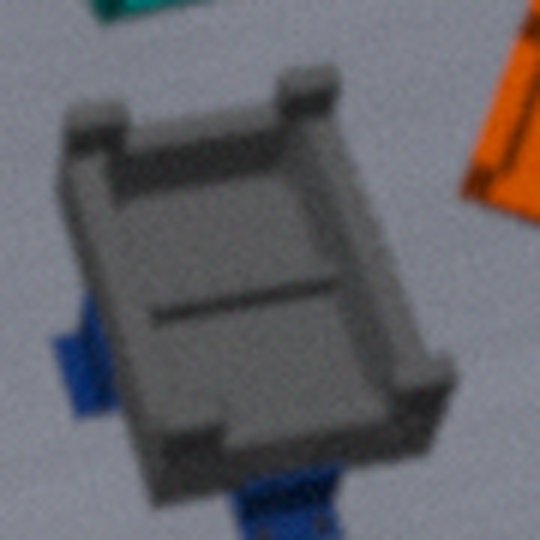

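View pics/c2.png

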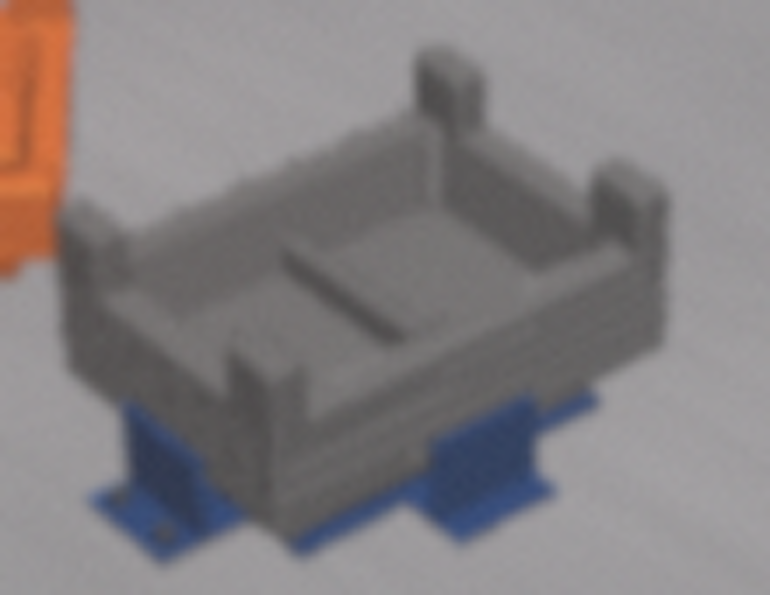

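View pics/c3.png

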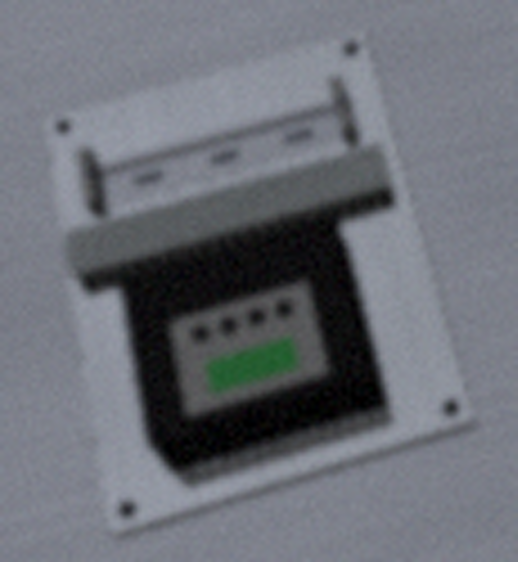

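View pics/c4.png

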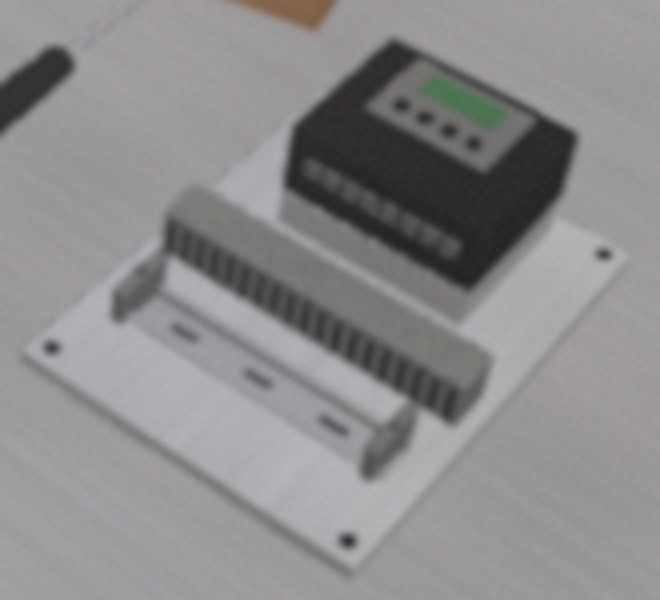

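```bash
cat >> h.py <<'E'
def ray(d,px):
    p=cv2.undistortPoints(np.array(px,float).reshape(-1,1,2),d['mtx'],d['distortion']).reshape(-1,2)
    E=d['extrinsics']; v=np.c_[p[:,0],-p[:,1],-np.ones(len(p))]@E[:3,:3].T
    return E[:3,3],v
def plane(d,px,z):
    o,v=ray(d,px); return o+v*((z-o[2])/v[:,2])[:,None]
def proj(d,P):
    E=d['extrinsics']; q=(np.atleast_2d(P)-E[:3,3])@E[:3,:3]; q=q*[1,-1,-1]
    return cv2.projectPoints(q,np.zeros(3),np.zeros(3),d['mtx'],d['distortion'])[0].reshape(-1,2)
def tri(d1,p1,d2,p2):
    o1,v1=ray(d1,p1);o2,v2=ray(d2,p2);out=[]
    for a,b in zip(v1,v2):
        t=np.linalg.lstsq(np.c_[a,-b],o2-o1,rcond=None)[0]; A=o1+a*t[0];B=o2+b*t[1]
        out.append([*((A+B)/2),np.linalg.norm(A-B)])
    return np.array(out)
def ld(n): 
    return dict(np.load(f'pics/{n}.npz'))
E
python3 - <<'E'
from h import *
np.set_printoptions(suppress=True,precision=1)
a=ld('scene0');b=ld('side0')
# order: farleft, farright, nearright, nearleft in scene
s=np.array([[97,117],[309,82],[425,372],[193,433]])/6+[335,140]
# side: which? left=far-right?, 
q=np.array([[262,360],[95,220],[450,62],[630,177]])/7+[230,130]
for d,p in((a,s),(b,q)):
    P=plane(d,p,103); print(P[:,:2].tolist(), np.linalg.norm(np.roll(P,-1,0)-P,axis=1), P.mean(0))
print(tri(a,s,b,q))
s=np.array([[62,126],[350,48],[451,407],[127,510]])/4.5+[165,175]
q=np.array([[52,347],[348,540],[603,254]])/4+[335,200]
for d,p in((a,s),(b,q)):
    P=plane(d,p,12); print(P[:,:2].tolist(), np.linalg.norm(np.roll(P,-1,0)-P,axis=1), P.mean(0))
s=np.array([[99,182],[225,157],[345,112]])/4.5+[165,175]
q=np.array([[185,331],[258,378],[334,426]])/4+[335,200]
print(plane(a,s,19.5),plane(b,q,19.5))
E
```

```text
[[466.97284968787415, 174.24220528770437], [475.82853362412766, 282.7000703592672], [647.0818082759332, 270.6174957872937], [647.0706402860885, 157.42904536650454]] [108.8 171.7 113.2 180.9] [559.2 221.2 103. ]
[[455.33291108611706, 168.53267344070832], [468.8628620106798, 278.8032519318965], [640.8250424671645, 267.01287647222455], [632.8062742450421, 159.03788512585618]] [111.1 172.4 108.3 177.7] [549.5 218.3 103. ]
[[461.8 176.6  95.5   0.3]
 [472.9 284.5  98.5   0.5]
 [645.3 272.1  99.    0.5]
 [641.2 163.1  95.    6.7]]
[[412.4539861641632, -348.94846287755365], [404.92245395435805, -152.52858791912718], [680.3720680041326, -140.72398648844052], [689.3091254065048, -336.9181431543895]] [196.6 275.7 196.4 277.1] [ 546.8 -244.8   12. ]
[[402.3694058872069, -153.4382361936789], [410.38604533269347, -348.71058816847653], [684.9286335322729, -337.51009639086925]] [195.4 274.8 337.2] [ 499.2 -279.9   12. ]
[[ 467.5 -327.8   19.5]
 [ 471.8 -246.4   19.5]
 [ 459.8 -164.6   19.5]] [[ 457.7 -202.    19.5]
 [ 458.9 -252.    19.5]
 [ 460.6 -301.8   19.5]]
```

Plate holes give 276 x 196 mm spacing, which fits, with its centre near (545,-245), yaw about +2.4° and rail_mid near (465,-248). The stack centre is near (555,220), yaw about -4.5°, but the two views disagree by about 10 mm. I'll move the wrist camera over the stack to refine it, aiming near lug2.

Request:
move_arm --pt "0.06 0.466 -0.435 0 -1.367" --pt "0.06 0.466 -0.435 0 -1.367" --pt "0.06 0.466 -0.435 0 -1.367" --pt "0.06 0.466 -0.435 0 -1.367" --pt "0.06 0.466 -0.435 0 -1.367" --pt "0.06 0.466 -0.435 0 -1.367" --pt "0.06 0.466 -0.435 0 -1.367" --pt "0.06 0.466 -0.435 0 -1.367" --pt "0.06 0.466 -0.435 0 -1.367" --pt "0.06 0.466 -0.435 0 -1.367" --pt "0.06 0.466 -0.435 0 -1.367" --pt "0.06 0.466 -0.435 0 -1.367" --newtons 25

```text
time: 1.15
tool_pos: [541.1, 257.2, 214.6]
orientation: [[0.087, 0.996, -0.0], [0.996, -0.087, -0.0], [-0.0, -0.0, -1.0]]
ft_force: [-0.4, 0.7, 0.2]
gripper_width: 0.628
```

Request:
move_arm --pt "0.06 0.08 -0.08 0 0" --pt "0.06 0.08 -0.08 0 0" --pt "0.06 0.08 -0.08 0 0" --pt "0.06 0.08 -0.08 0 0" --pt "0.06 0.08 -0.08 0 0" --pt "0.06 0.08 -0.08 0 0"

```text
time: 1.65
tool_pos: [619.3, 179.2, 214.3]
orientation: [[0.079, 0.997, -0.001], [0.997, -0.079, -0.0], [-0.0, -0.001, -1.0]]
ft_force: [-0.2, 1.0, 0.3]
gripper_width: 0.631
```

```bash
python3 - <<'E'
from h import *
o=get_obs();print(o['tool_pos'],o['orientation'].round(4),o['gripper_width'],o['time'])
save('wrist','pics/w1.png')
E
```

```text
[619.34281116 179.20536721 214.29957652] [[ 7.920e-02  9.969e-01 -9.000e-04]
 [ 9.969e-01 -7.920e-02 -0.000e+00]
 [-1.000e-04 -9.000e-04 -1.000e+00]] 0.6306255910673197 1.65
```

View pics/w1.png

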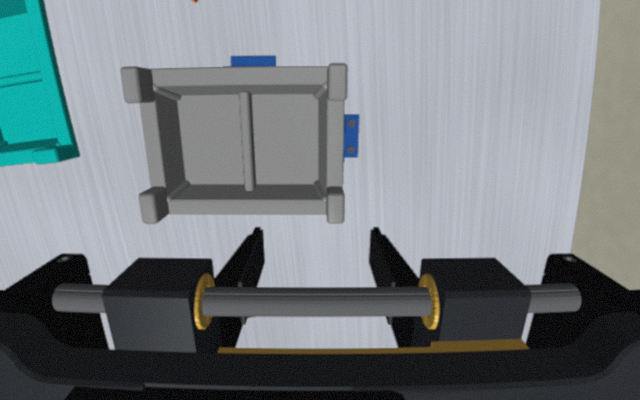

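The wrist view shows the whole top tray from above. The lugs are near (337,80), (337,204), (136,84) and (153,204), and the fingers are just in front of the lug at (337,204). I'll zoom in for exact lug tops.

```bash
python3 - <<'E'
import cv2
a=cv2.imread('pics/w1.png')
cv2.imwrite('pics/w1z.png',cv2.resize(a[50:235,110:370],None,fx=3,fy=3,interpolation=cv2.INTER_CUBIC))
E
```

```text
(no output)
```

View pics/w1z.png

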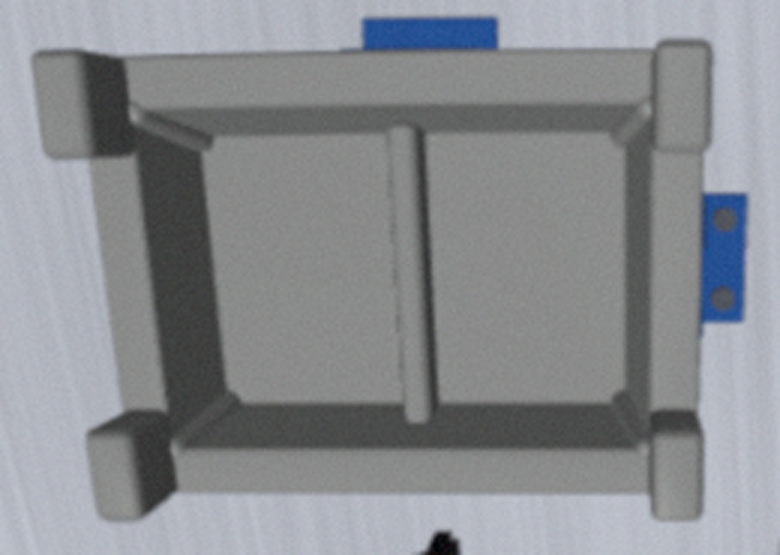

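```bash
python3 - <<'E'
from h import *
np.set_printoptions(suppress=True,precision=1)
w=ld('w1');a=ld('scene0');b=ld('side0')
# lug3, lug1, lug2, lug4
p=np.array([[62,104],[685,95],[678,474],[118,476]])/3+[110,50]
P=plane(w,p,103);print(P,np.linalg.norm(np.roll(P,-1,0)-P,axis=1),P.mean(0))
d=(P[1]-P[0])+(P[2]-P[3]); e=(P[0]-P[3])+(P[1]-P[2])
y1=np.degrees(np.arctan2(d[1],d[0]));y2=np.degrees(np.arctan2(-e[0],e[1]));print('yaw',y1,y2)
c=P.mean(0)[:2];t=np.radians((y1+y2)/2);R=np.array([[np.cos(t),-np.sin(t)],[np.sin(t),np.cos(t)]])
L=np.array([[-87,55],[87,55],[87,-55],[-87,-55]])@R.T+c;print(L)
Q=np.c_[L,np.full(4,103)]
print((proj(a,Q)-[335,140])*6,(proj(b,Q)-[230,130])*7)
o=w['extrinsics'][:3,3];print(o)
E
```

```text
[[472.8 284.7 103. ]
 [645.8 271.5 103. ]
 [637.1 162.9 103. ]
 [465.6 175.4 103. ]] [173.5 109.  172.  109.5] [555.3 223.6 103. ]
yaw -4.278467976788485 -4.174700934656668
[[472.6 284.9]
 [646.1 272.1]
 [638.  162.4]
 [464.5 175.2]]
[[310.6  76.1]
 [427.1 369.5]
 [196.3 413.5]
 [ 97.2 112.7]] [[ 92.5 209.6]
 [450.9  52.4]
 [633.3 168.3]
 [269.  341.4]]
[626.8 259.3 384.5]
```

Wrist view gives 173 x 109 mm lug spacing (expected 174 x 110), and the predicted lugs land on both fixed views. So lug2 is at (638,162) with yaw -4.2°. I'll descend with the tips at z≈81, just above the rim top at 77.

Request:
move_arm --pt "0.06 0.0187 -0.0168 -0.03 0.005" --pt "0.06 0.0187 -0.0168 -0.06 0.005" --pt "0.06 0.0187 -0.0168 -0.09 0.005" --pt "0.06 0.0187 -0.0168 -0.1 0.005" --pt "0.06 0.0187 -0.0168 -0.115 0.005" --pt "0.06 0.0187 -0.0168 -0.127 0.005" --pt "0.06 0.0187 -0.0168 -0.133 0.005" --pt "0.06 0.0187 -0.0168 -0.133 0.005"

```text
time: 2.37
tool_pos: [638.1, 162.8, 81.1]
orientation: [[0.073, 0.997, -0.001], [0.997, -0.073, -0.0], [-0.0, -0.001, -1.0]]
ft_force: [0.4, -0.0, -0.5]
gripper_width: 0.637
```

```bash
python3 - <<'E'
from h import *
o=get_obs();print(o['tool_pos'],o['ft_force'],o['gripper_width'],o['time'])
save('wrist','pics/w2.png')
E
```

```text
[638.05289924 162.75450473  81.08606867] [ 0.42785432 -0.04421915 -0.48067452] 0.637183825625752 2.3667
```

View pics/w2.png

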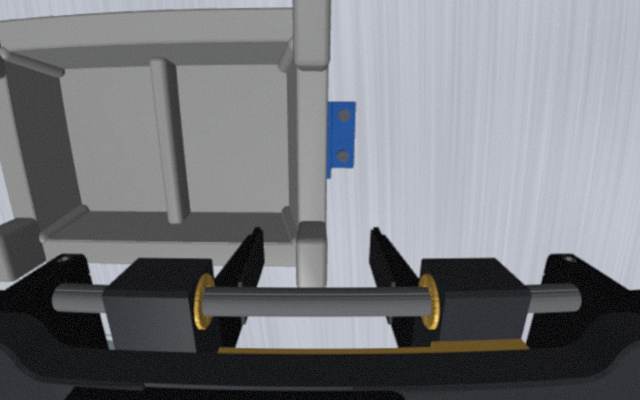

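The fingers straddle lug2, which shows at columns 299–326 between tips at 262 and 372. There is no contact force, so I'll close.

Request:
move_arm --pt "0.0 0 0 0 0" --pt "0.0 0 0 0 0" --pt "0.0 0 0 0 0" --pt "0.0 0 0 0 0" --pt "0.0 0 0 0 0" --pt "0.0 0 0 0 0" --pt "0.0 0 0 0 0" --pt "0.0 0 0 0 0" --newtons 30

```text
time: 3.08
tool_pos: [636.7, 162.4, 81.7]
orientation: [[0.074, 0.997, -0.004], [0.997, -0.074, -0.0], [-0.0, -0.004, -1.0]]
ft_force: [-11.4, 1.5, 6.9]
gripper_width: 0.165
```

Gripped at 15.7 mm. There is a -11 N side load from about 1.5 mm off-centre, so I'll relax that before lifting.

Request:
move_arm --pt "0.0 -0.0014 0 0 0" --pt "0.0 -0.0014 0 0.0 0" --pt "0.0 -0.0014 0 0 0"

```text
time: 3.33
tool_pos: [636.6, 162.4, 81.7]
orientation: [[0.074, 0.997, -0.001], [0.997, -0.074, 0.0], [0.0, -0.001, -1.0]]
ft_force: [-5.1, 1.9, 4.3]
gripper_width: 0.165
```

Request:
move_arm --pt "0.0 -0.001 0 0.001 0" --pt "0.0 -0.001 0 0.002 0" --pt "0.0 -0.001 0 0.003 0" --pt "0.0 -0.001 0 0.004 0" --pt "0.0 -0.001 0 0.005 0" --pt "0.0 -0.001 0 0.006 0" --pt "0.0 -0.001 0 0.006 0"

```text
time: 3.92
tool_pos: [635.9, 162.3, 88.0]
orientation: [[0.074, 0.997, -0.0], [0.997, -0.074, 0.0], [-0.0, -0.0, -1.0]]
ft_force: [-7.3, 1.0, -0.7]
gripper_width: 0.169
```

```bash
python3 - <<'E'
from h import *
o=get_obs();print(o['tool_pos'],o['ft_force'],o['ft_torque'],o['gripper_width'],o['time'])
save('side','pics/s3.png');save('wrist','pics/w3.png')
a=cv2.imread('pics/s3.png')[110:225,220:350]
cv2.imwrite('pics/s3z.png',cv2.resize(a,None,fx=5,fy=5,interpolation=cv2.INTER_CUBIC))
E
```

```text
[635.90034683 162.28119861  88.03683747] [-7.26920025  0.96980556 -0.66496246] [-0.08581679  0.65306642 -0.02675873] 0.1685113058975512 3.9167
```

View pics/s3z.png

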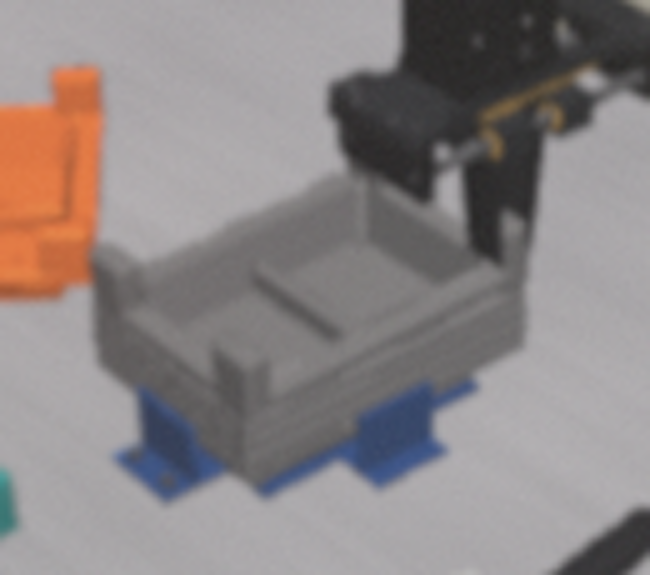

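View pics/w3.png

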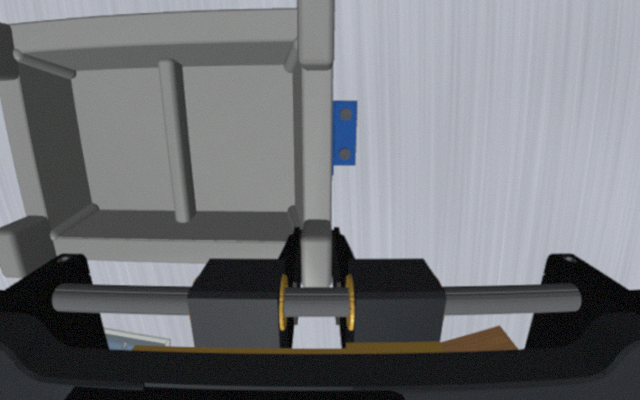

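Lug2's corner has opened a gap above the stack at about (515,285) in the zoomed side view, and the other corners look seated. I'll keep peeling slowly.

Request:
move_arm --pt "0.0 -0.0005 0 0.001 0" --pt "0.0 -0.001 0 0.002 0" --pt "0.0 -0.001 0 0.003 0" --pt "0.0 -0.001 0 0.004 0" --pt "0.0 -0.001 0 0.005 0" --pt "0.0 -0.001 0 0.006 0" --pt "0.0 -0.001 0 0.006 0"

```text
time: 4.6
tool_pos: [635.2, 162.3, 93.8]
orientation: [[0.074, 0.997, 0.0], [0.997, -0.074, 0.0], [0.0, 0.0, -1.0]]
ft_force: [-3.8, 2.2, -6.3]
gripper_width: 0.173
```

```bash
python3 - <<'E'
from h import *
o=get_obs();print(o['tool_pos'],o['ft_force'],o['ft_torque'],o['gripper_width'],o['time'])
save('side','pics/s4.png')
a=cv2.imread('pics/s4.png')[110:225,220:350]
cv2.imwrite('pics/s4z.png',cv2.resize(a,None,fx=5,fy=5,interpolation=cv2.INTER_CUBIC))
E
```

```text
[635.20876091 162.26231641  93.84775205] [-3.75714237  2.21041993 -6.25000749] [-0.12843673 -0.02682072 -0.15258013] 0.17259375056295265 4.6
```

View pics/s4z.png

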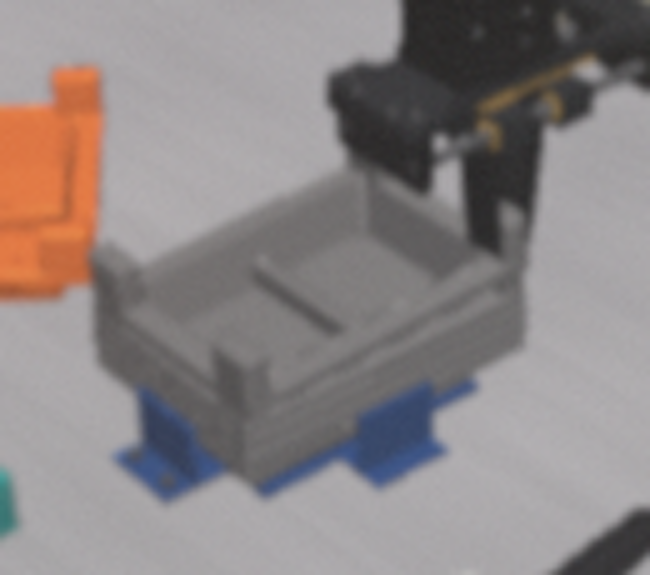

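The +x side is up and the left corners, lug3 and lug4, still sit, which is the peel wanted. I'll continue.

Request:
move_arm --pt "0.0 -0.0005 0 0.001 0" --pt "0.0 -0.001 0 0.002 0" --pt "0.0 -0.001 0 0.003 0" --pt "0.0 -0.001 0 0.004 0" --pt "0.0 -0.001 0 0.005 0" --pt "0.0 -0.001 0 0.006 0" --pt "0.0 -0.001 0 0.006 0"

```text
time: 5.23
tool_pos: [634.6, 162.3, 100.1]
orientation: [[0.074, 0.997, 0.001], [0.997, -0.074, 0.0], [0.0, 0.001, -1.0]]
ft_force: [-1.6, 1.6, -3.2]
gripper_width: 0.169
```

```bash
python3 - <<'E'
from h import *
o=get_obs();print(o['tool_pos'],o['ft_force'],o['ft_torque'],o['gripper_width'],o['time'])
save('side','pics/s5.png')
a=cv2.imread('pics/s5.png')[110:225,220:350]
cv2.imwrite('pics/s5z.png',cv2.resize(a,None,fx=5,fy=5,interpolation=cv2.INTER_CUBIC))
E
```

```text
[634.56272001 162.29712068 100.13821327] [-1.64281417  1.56285693 -3.1514758 ] [-0.05108379 -0.22633289 -0.11351836] 0.16854567652963126 5.2333
```

View pics/s5z.png

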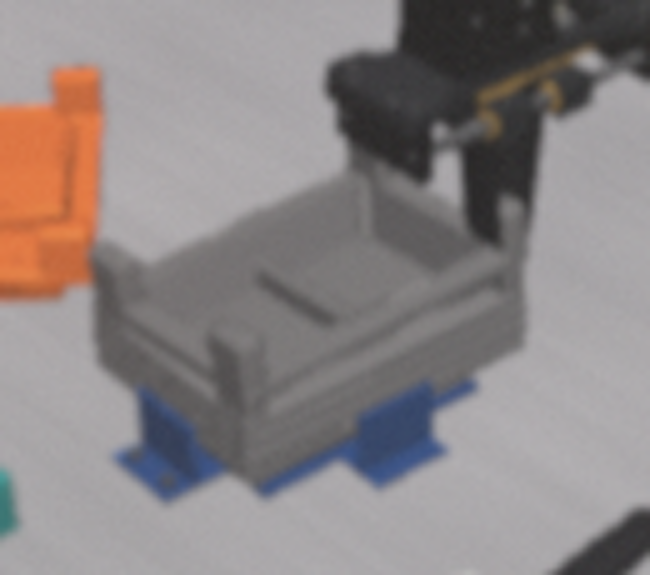

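Lug4 has now risen (gap along the front edge) and the opposite corner, lug3 at (115,265), still sits. I'll lift on.

Request:
move_arm --pt "0.0 0 0 0.002 0" --pt "0.0 0 0 0.004 0" --pt "0.0 0 0 0.006 0" --pt "0.0 0 0 0.008 0" --pt "0.0 0 0 0.01 0" --pt "0.0 0 0 0.012 0" --pt "0.0 0 0 0.015 0" --pt "0.0 0 0 0.018 0" --pt "0.0 0 0 0.018 0" --newtons 35

```text
time: 6.03
tool_pos: [634.6, 162.2, 118.6]
orientation: [[0.074, 0.997, 0.001], [0.997, -0.074, 0.0], [0.0, 0.001, -1.0]]
ft_force: [-0.9, -0.2, -0.9]
gripper_width: 0.164
```

```bash
python3 - <<'E'
from h import *
o=get_obs();print(o['tool_pos'],o['ft_force'],o['ft_torque'],o['gripper_width'],o['time'])
save('side','pics/s6.png')
a=cv2.imread('pics/s6.png')[90:215,220:350]
cv2.imwrite('pics/s6z.png',cv2.resize(a,None,fx=4.5,fy=4.5,interpolation=cv2.INTER_CUBIC))
save('wrist','pics/w6.png')
E
```

```text
[634.55633049 162.15426749 118.56472992] [-0.86236541 -0.19421245 -0.9020611 ] [-0.18001358 -0.07224643  0.00707744] 0.16396992244436898 6.0333
```

View pics/s6z.png

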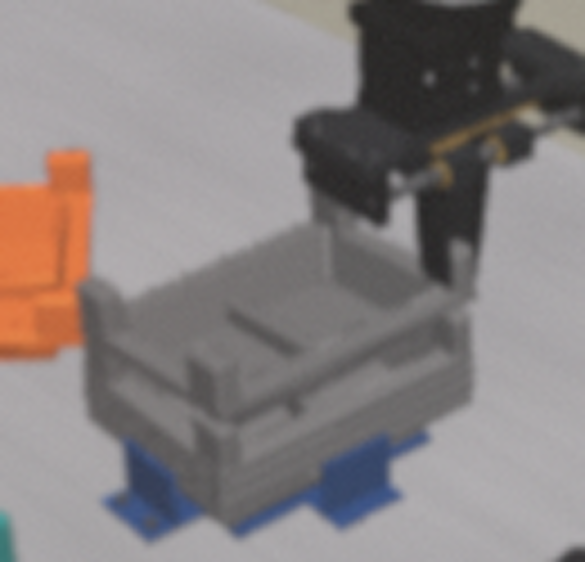

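View pics/w6.png

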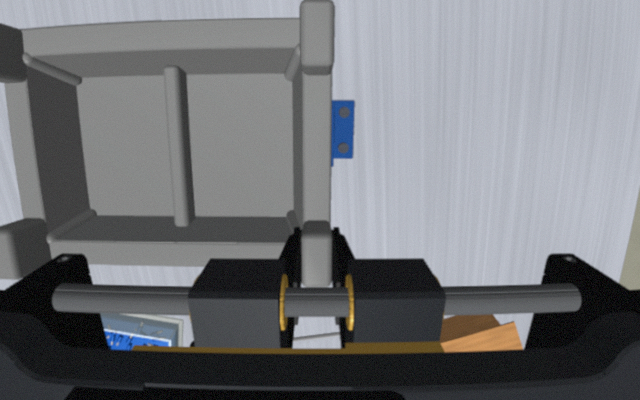

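The tray is off (about 0.9 N, its weight). I'll raise it well clear, then check that it's level.

Request:
move_arm --pt "0.0 0 0 0.01 0" --pt "0.0 0 0 0.025 0" --pt "0.0 0 0 0.04 0" --pt "0.0 0 0 0.055 0" --pt "0.0 0 0 0.07 0" --pt "0.0 0 0 0.08 0" --pt "0.0 0 0 0.085 0" --pt "0.0 0 0 0.085 0" --newtons 40

```text
time: 6.8
tool_pos: [634.5, 162.3, 203.9]
orientation: [[0.074, 0.997, 0.002], [0.997, -0.074, 0.0], [0.0, 0.002, -1.0]]
ft_force: [0.1, -0.1, -1.4]
gripper_width: 0.163
```

```bash
python3 - <<'E'
from h import *
o=get_obs();print(o['tool_pos'],o['ft_force'],o['ft_torque'],o['gripper_width'],o['time'])
s=save('side','pics/s7.png');c=save('scene','pics/c7.png');save('wrist','pics/w7.png')
P=np.array([[555,220,170.]])
print(proj(s,P),proj(c,P))
x,y=map(int,proj(s,P)[0]);u,v=map(int,proj(c,P)[0])
a=cv2.imread('pics/s7.png')[y-60:y+60,x-70:x+70];b=cv2.imread('pics/c7.png')[v-60:v+60,u-65:u+65];print(x-70,y-60,u-65,v-60)
cv2.imwrite('pics/s7z.png',cv2.resize(a,None,fx=5,fy=5,interpolation=cv2.INTER_CUBIC))
cv2.imwrite('pics/c7z.png',cv2.resize(b,None,fx=5,fy=5,interpolation=cv2.INTER_CUBIC))
E
```

```text
[634.46339004 162.28762947 203.88241384] [ 0.08578647 -0.14916709 -1.36682766] [-0.11628566 -0.07878771 -0.01421573] 0.16262096983429822 6.8
[[282.36814382 135.83213063]] [[379.94481114 165.56742022]]
212 75 314 105
```

View pics/s7z.png

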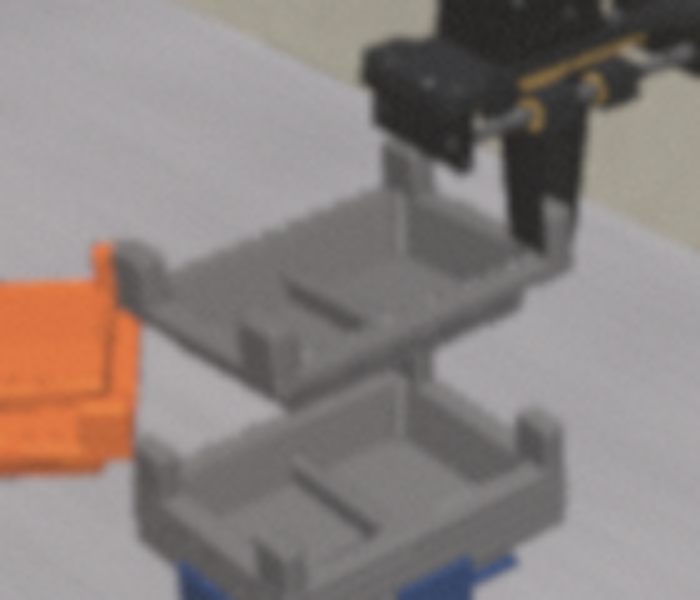

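View pics/c7z.png

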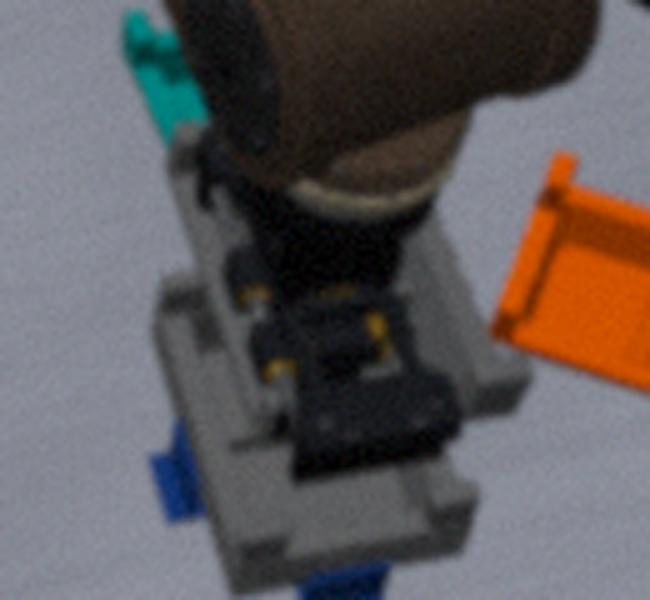

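View pics/w7.png

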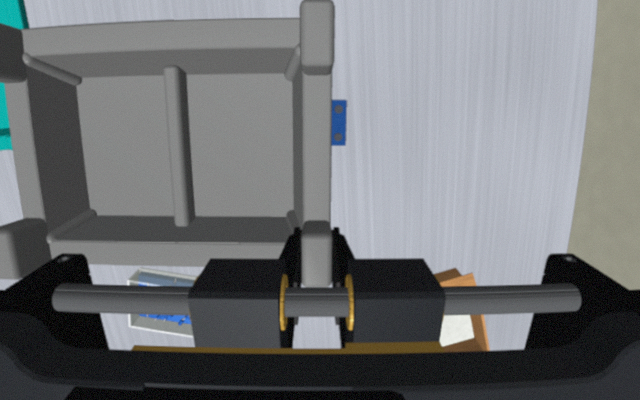

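```bash
python3 - <<'E'
from h import *
a=cv2.imread('pics/s7.png')[90:205,225:335]
a=cv2.convertScaleAbs(a,alpha=1.6,beta=-60)
cv2.imwrite('pics/s7y.png',cv2.resize(a,None,fx=7,fy=5.2,interpolation=cv2.INTER_LANCZOS4) if 0 else cv2.resize(a[:85],None,fx=7,fy=7,interpolation=cv2.INTER_LANCZOS4))
cv2.imwrite('pics/s7x.png',cv2.resize(a[50:],None,fx=7,fy=7,interpolation=cv2.INTER_LANCZOS4))
E
```

```text
(no output)
```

View pics/s7y.png

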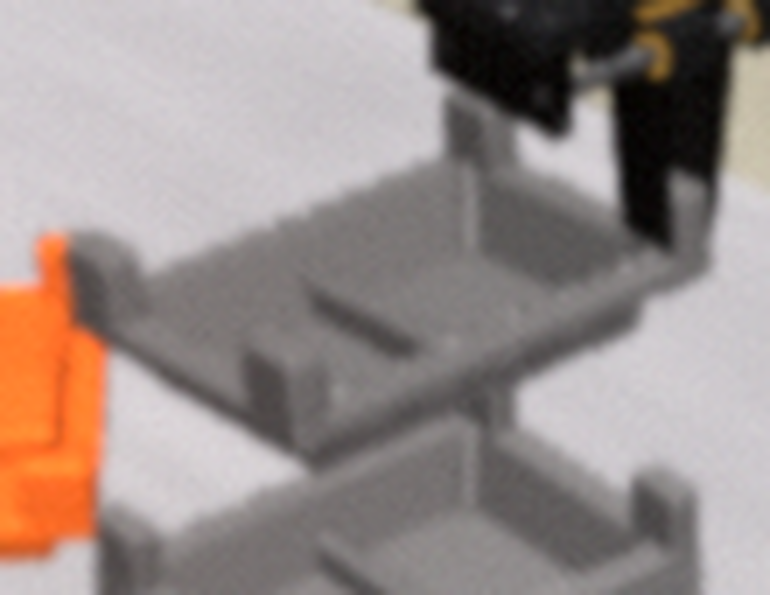

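View pics/s7x.png

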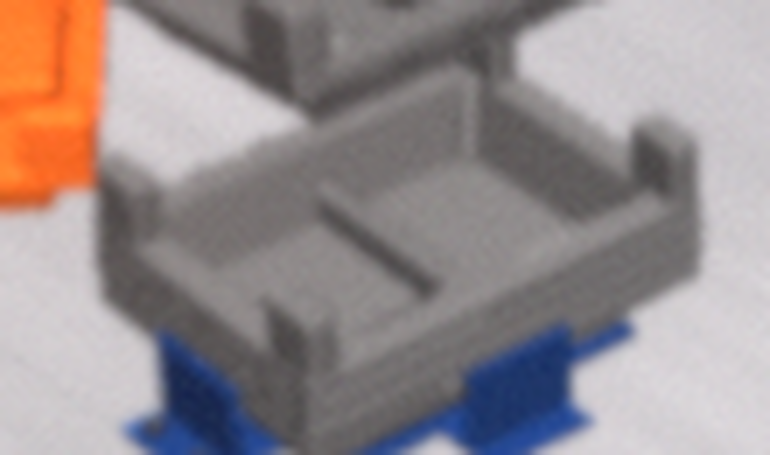

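```bash
python3 - <<'E'
from h import *
from scipy.optimize import least_squares
from scipy.spatial.transform import Rotation as R
np.set_printoptions(suppress=True,precision=1)
s=ld('s7')
c=np.array([555.3,223.6,43]);Rz=R.from_euler('z',-4.2,degrees=True)
T={'3':[-95,70,60],'3c':[-87,55,60],'4':[-95,-40,60],'4c':[-87,-55,60],'2c':[87,-55,60],'r4':[-95,-70,34],'r2':[95,-70,34]}
dn={'3c':(130,163),'4c':(300,308),'2c':(665,127),'r4':(312,375),'r2':(700,195)}
up={'3c':(102,241),'4c':(285,352),'2c':(692,180),'r4':(318,455),'r2':(703,258)}
bias={}
for k in dn:
    pr=proj(s,Rz.apply(T[k])+c-[0,0,10])[0]; px=np.array(dn[k])/7+[225,140]; bias[k]=px-pr
    print(k,pr,px,px-pr)
K=list(dn)
def res(v,tf=None):
    Rr=Rz*R.from_euler('xyz',v[3:],degrees=True); out=[]
    for k in K:
        q=proj(s,Rr.apply(T[k])+v[:3])[0]+bias[k]*0.5; out.append(q-(np.array(up[k])/7+[225,90]))
    return np.ravel(out)
# tie to lug2 grasp: lug2 grasp point in hand
g=np.array([634.5,162.3,203.9+21])
def full(v):
    Rr=Rz*R.from_euler('xyz',v[3:],degrees=True)
    return np.r_[res(v),(Rr.apply([87,-55,60])+v[:3]-g)*0.7, v[5]*0.5]
f=least_squares(full,[553,223,165,0,0,0]);print(f.x,f.fun)
print(res([*(g-Rz.apply([87,-55,60])),0,0,0]).reshape(-1,2))
E
```

```text
3c [243.5 163.1] [243.6 163.3] [0.1 0.2]
4c [268.6 182. ] [267.9 184. ] [-0.8  2. ]
2c [320.4 157.1] [320.  158.1] [-0.4  1. ]
r4 [270.1 194.2] [269.6 193.6] [-0.6 -0.7]
r2 [326.1 166.4] [325.  167.9] [-1.1  1.4]
[552.3 218.2 160.   -1.3  -1.6   1.6] [ 0.2 -0.2  1.1  1.5 -3.1 -0.3 -1.4 -1.5  1.5 -1.3  0.3 -1.1 -0.8  0.8]
[[-0.8 -4.4]
 [-0.9 -1.7]
 [-3.6 -0.8]
 [-3.9 -4.6]
 [ 0.5 -1.6]]
```

```bash
python3 - <<'E'
import cv2,numpy as np
for n in('w2','w7'):
    a=cv2.imread(f'pics/{n}.png')[0:290,0:345]
    cv2.imwrite(f'pics/{n}z.png',cv2.resize(a,None,fx=2,fy=2,interpolation=cv2.INTER_CUBIC))
E
```

```text
(no output)
```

View pics/w2z.png

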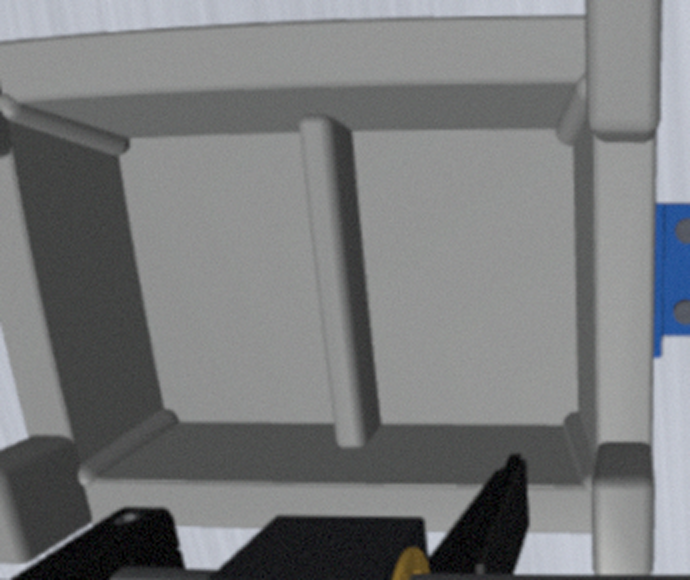

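View pics/w7z.png

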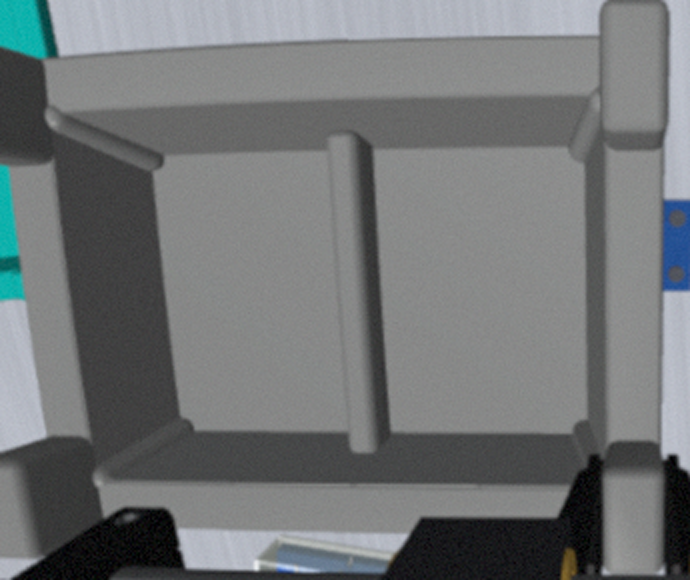

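```bash
python3 - <<'E'
from h import *
from scipy.spatial.transform import Rotation as R
np.set_printoptions(suppress=True,precision=1)
w1,w2,w7=ld('w1'),ld('w2'),ld('w7')
F={'ULl':((210,145),(127,145),(160,162)),'ULu':((133,110),(3,102),(50,115)),'LLl':((238,397),(175,413),(188,422)),'LLu':((178,443),(84,474),(99,477)),
'URl':((617,138),(566,140),(578,156)),'URu':((648,108),(583,85),(597,98)),'Dt':((404,128),(316,122),(344,137)),'Db':((416,420),(351,442),(364,447)),
'1a':((656,148),(590,133),(607,143)),'1b':((708,148),(657,133),(666,143)),'2a':((654,418),(595,448),(607,448)),'2b':((701,418),(653,448),(660,448)),'4':((165,416),(72,440),(88,440))}
K=list(F);p1=np.array([F[k][0] for k in K])/3+[110,50];p2=np.array([F[k][1] for k in K])/2;p7=np.array([F[k][2] for k in K])/2
X=tri(w1,p1,w2,p2)
c=np.array([555.3,223.6,43]);Rz=R.from_euler('z',-4.2,degrees=True)
L=Rz.inv().apply(X[:,:3]-c)
for k,l,r in zip(K,L,X[:,3]): print(k,l,r)
def pnp(w,p,sel):
    ok,rv,tv=cv2.solvePnP(L[sel],p[sel],w['mtx'],w['distortion'],flags=cv2.SOLVEPNP_ITERATIVE)
    D=np.diag([1,-1,-1.]);E=w['extrinsics'];Rw=E[:3,:3]@D@cv2.Rodrigues(rv)[0];t=E[:3,:3]@D@tv.ravel()+E[:3,3]
    q=cv2.projectPoints(L[sel],rv,tv,w['mtx'],w['distortion'])[0].reshape(-1,2)-p[sel]
    return t,Rw,np.sqrt((q**2).sum(1))
for nm,w,p in(('w1',w1,p1),('w2',w2,p2),('w7',w7,p7)):
    t,Rw,e=pnp(w,p,np.arange(len(K)))
    print(nm,t,R.from_matrix(Rw).as_euler('ZYX',degrees=True),'zaxis',np.degrees(Rw[:,2][:2]),e)
E
```

```text
ULl [-68.4  43.5   3.2] 0.9374555379030338
ULu [-77.9  53.8  36. ] 0.18828062958830893
LLl [-68.4 -43.7   3. ] 0.9608208257815953
LLu [-76.5 -51.2  36.9] 0.208394024458267
URl [67.8 43.3 -4.7] 0.7660916511649033
URu [76.8 51.3 45.3] 0.6646238848064282
Dt [ 0.7 47.  18.7] 0.2872550001513984
Db [ -2.5 -49.9  13.1] 0.9040859819802028
1a [78.8 40.  53.7] 0.8227470198485756
1b [93.8 40.2 50.8] 0.5827343282606052
2a [ 78.5 -42.4  37.4] 2.4764273954909175
2b [ 94.8 -45.7  27.5] 1.394097652185025
4 [-81.9 -42.6  32.4] 0.9247623706308639
w1 [555.9 223.5  44.4] [-4.1 -0.3 -0.1] zaxis [-0.3  0.1] [0.4 0.1 0.1 0.5 0.3 0.  0.1 0.1 0.1 0.2 0.7 0.1 0.1]
w2 [554.7 223.7  42. ] [-4.3  0.3  0. ] zaxis [ 0.3 -0.1] [0.6 0.2 0.2 0.9 0.5 0.2 0.2 0.1 0.2 0.3 1.1 0.2 0.1]
w7 [552.5 218.2 155.2] [-4.4  1.  -4.7] zaxis [1.3 4.6] [0.7 1.7 0.8 2.  2.3 1.1 0.5 0.5 1.5 0.5 0.1 0.6 1.4]
```

```bash
cat > pnp.py <<'E'
from h import *
from scipy.spatial.transform import Rotation as R
np.set_printoptions(suppress=True,precision=1)
L={'ULl':(-68.4,43.5,3.1),'LLl':(-68.4,-43.5,3.1),'URl':(68.4,43.5,3.1),'LRl':(68.4,-43.5,3.1),
'ULu':(-77.2,52.5,36),'LLu':(-77.2,-52.5,36),'URu':(77.2,52.5,36),'Dt':(0,48.5,16),'Db':(0,-48.5,16),'1a':(79,40,54),'1b':(94,40,54)}
def pose(w,pts):
    K=list(pts);P=np.array([L[k] for k in K],float);p=np.array([pts[k] for k in K],float)
    ok,rv,tv=cv2.solvePnP(P,p,w['mtx'],w['distortion'],flags=cv2.SOLVEPNP_ITERATIVE)
    D=np.diag([1,-1,-1.]);E=w['extrinsics'];Rw=E[:3,:3]@D@cv2.Rodrigues(rv)[0];t=E[:3,:3]@D@tv.ravel()+E[:3,3]
    q=cv2.projectPoints(P,rv,tv,w['mtx'],w['distortion'])[0].reshape(-1,2)-p
    e=R.from_matrix(Rw).as_euler('ZYX',degrees=True)
    return t,e,np.sqrt((q**2).sum(1)),Rw
E
python3 - <<'E'
from pnp import *
w1,w2,w7=ld('w1'),ld('w2'),ld('w7')
F={'ULl':((210,145),(127,145),(160,162)),'ULu':((133,110),(3,102),(50,115)),'LLl':((238,397),(175,413),(188,422)),'LLu':((178,443),(84,474),(99,477)),
'URl':((617,138),(566,140),(578,156)),'URu':((648,108),(583,85),(597,98)),'Dt':((404,128),(316,122),(344,137)),'Db':((416,420),(351,442),(364,447)),
'1a':((656,148),(590,133),(607,143)),'1b':((708,148),(657,133),(666,143))}
for nm,w,i in(('w1',w1,0),('w2',w2,1),('w7',w7,2)):
    t,e,r,_=pose(w,{k:(np.array(F[k][0])/3+[110,50] if i==0 else np.array(F[k][i])/2) for k in F}); print(nm,t,e,r)
E
```

```text
w1 [555.1 223.3  43.3] [-4.4 -0.2 -0.7] [0.4 1.4 0.8 1.4 0.6 0.7 1.3 1.2 0.5 0.3]
w2 [554.8 223.6  43.2] [-4.5 -0.5 -0. ] [0.3 2.2 0.9 0.9 1.5 1.7 2.6 0.6 0.8 0.5]
w7 [552.8 218.1 156.5] [-4.6  0.  -4.7] [0.4 0.8 0.5 0.6 0.6 3.  1.5 1.  1.8 0.9]
```

The wrist features give a clean pose: re-fitting the seated views returns 0±0.7°. The held tray is tilted about 4.7° about its x axis, with the +y side low, a slip left over from the peel. I'll level it by lightly touching it down on free, flat bench on the way, so I'll look for a clear spot.

```bash
python3 - <<'E'
from h import *
np.set_printoptions(suppress=True,precision=0)
a=ld('scene0');b=ld('side0')
print('ferr',plane(a,[(284,168),(305,167),(307,193),(284,193)],10))
print('ferr side',plane(b,[(282,240),(317,227),(331,246),(299,259)],16))
print('driver',plane(a,[(298,197),(310,224),(323,256)],12), plane(b,[(328,232),(352,213),(373,197)],12))
print('carton',plane(a,[(285,283),(331,260),(345,278),(305,307)],50))
print('turq',plane(a,[(342,140),(338,110),(388,100),(405,128)],20))
E
```

```text
ferr [[374. -14.  10.]
 [389.  52.  10.]
 [486.  32.  10.]
 [466. -36.  10.]]
ferr side [[399.  57.  16.]
 [492.  31.  16.]
 [467. -41.  16.]
 [383. -18.  16.]]
driver [[493.   1.  12.]
 [592.  11.  12.]
 [699.  19.  12.]] [[502.   2.  12.]
 [599.   9.  12.]
 [690.  13.  12.]]
carton [[ 757. -101.   50.]
 [ 730.   31.   50.]
 [ 788.   51.   50.]
 [ 830.  -68.   50.]]
turq [[323. 199.  20.]
 [188. 229.  20.]
 [190. 419.  20.]
 [332. 424.  20.]]
```

```bash
python3 - <<'E'
from h import *
a=ld('scene0')
print(proj(a,[[690,110,0],[690,250,0],[880,250,0],[880,110,0],[1000,180,0]]).round().tolist())
print(plane(a,[(418,140),(482,155),(476,190),(413,175)],20).round())
E
```

```text
[[353.0, 246.0], [398.0, 234.0], [426.0, 296.0], [377.0, 311.0], [420.0, 350.0]]
[[394. 444.  20.]
 [511. 621.  20.]
 [628. 534.  20.]
 [521. 369.  20.]]
```

Request:
move_arm --pt "0.0 0.02 0 0 0" --pt "0.0 0.05 0 0 0" --pt "0.0 0.08 0 0 0" --pt "0.0 0.11 0 0 0" --pt "0.0 0.14 0 0 0" --pt "0.0 0.17 0 0 0" --pt "0.0 0.2 0 0 0" --pt "0.0 0.22 0 0 0" --pt "0.0 0.23 0 0 0" --pt "0.0 0.23 0 -0.01 0" --pt "0.0 0.23 0 -0.03 0" --pt "0.0 0.23 0 -0.055 0"

```text
time: 7.95
tool_pos: [863.9, 162.3, 147.0]
orientation: [[0.074, 0.997, 0.001], [0.997, -0.074, 0.0], [0.0, 0.001, -1.0]]
ft_force: [0.8, 0.4, -0.7]
gripper_width: 0.167
```

Request:
move_arm --pt "0.0 0 0 -0.025 0" --pt "0.0 0 0 -0.05 0" --pt "0.0 0 0 -0.07 0" --pt "0.0 0 0 -0.083 0" --pt "0.0 0 0 -0.088 0" --pt "0.0 0 0 -0.092 0" --pt "0.0 0 0 -0.095 0" --pt "0.0 0 0 -0.097 0" --pt "0.0 0 0 -0.097 0" --newtons 22

```text
time: 8.7
tool_pos: [864.4, 162.2, 51.4]
orientation: [[0.074, 0.997, 0.001], [0.997, -0.074, 0.0], [0.0, 0.001, -1.0]]
ft_force: [0.2, 0.1, -1.0]
gripper_width: 0.166
```

Request:
move_arm --pt "0.0 0 0 -0.001 0" --pt "0.0 0 0 -0.002 0" --pt "0.0 0 0 -0.003 0" --pt "0.0 0 0 -0.004 0" --pt "0.0 0 0 -0.005 0" --pt "0.0 0 0 -0.005 0"

```text
time: 9.2
tool_pos: [864.4, 161.9, 46.0]
orientation: [[0.074, 0.997, 0.001], [0.997, -0.074, -0.0], [0.0, 0.001, -1.0]]
ft_force: [0.9, -1.7, 3.7]
gripper_width: 0.165
```

```bash
python3 - <<'E'
from h import *
o=get_obs();print(o['tool_pos'],o['ft_force'],o['ft_torque'],o['time'])
save('wrist','pics/w8.png');a=cv2.imread('pics/w8.png')[0:290,0:345]
cv2.imwrite('pics/w8z.png',cv2.resize(a,None,fx=2,fy=2,interpolation=cv2.INTER_CUBIC))
E
```

```text
[864.41286309 161.94432249  46.03568957] [ 0.909155   -1.685512    3.66900238] [-0.17829253 -0.00892626  0.0691935 ] 9.2
```

View pics/w8z.png

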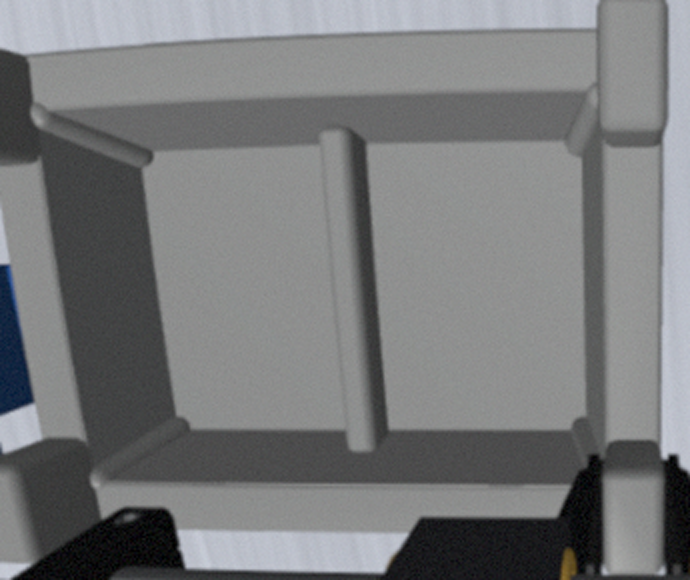

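The tray is touching (3.7 N) and already rotating back: divider top has moved from (344,137) to (340,132). I'll press on gently until it is flat.

Request:
move_arm --pt "0.0 0 0 -0.001 0" --pt "0.0 0 0 -0.002 0" --pt "0.0 0 0 -0.003 0" --pt "0.0 0 0 -0.003 0"

```text
time: 9.58
tool_pos: [864.0, 162.3, 42.2]
orientation: [[0.074, 0.997, -0.0], [0.997, -0.074, -0.0], [-0.0, -0.0, -1.0]]
ft_force: [-0.4, -1.5, 2.6]
gripper_width: 0.169
```

```bash
python3 - <<'E'
from h import *
o=get_obs();print(o['tool_pos'],o['ft_force'],o['ft_torque'],o['time'])
save('wrist','pics/w9.png');a=cv2.imread('pics/w9.png')[0:290,0:345]
cv2.imwrite('pics/w9z.png',cv2.resize(a,None,fx=2,fy=2,interpolation=cv2.INTER_CUBIC))
E
```

```text
[864.02953746 162.26393434  42.23556258] [-0.36995857 -1.53635777  2.5559199 ] [-0.24714281  0.04358188  0.05989249] 9.5833
```

View pics/w9z.png

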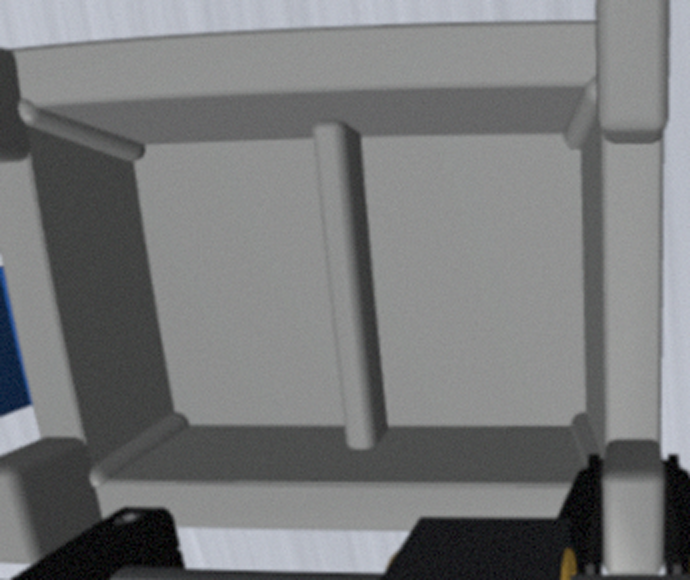

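Request:
move_arm --pt "0.0 0 0 -0.001 0" --pt "0.0 0 0 -0.0015 0" --pt "0.0 0 0 -0.0015 0"

```text
time: 9.88
tool_pos: [864.1, 162.2, 40.9]
orientation: [[0.074, 0.997, -0.0], [0.997, -0.074, -0.0], [-0.0, -0.0, -1.0]]
ft_force: [-0.7, -1.0, 1.6]
gripper_width: 0.166
```

```bash
python3 - <<'E'
from pnp import *
o=get_obs();print(o['tool_pos'],o['ft_force'],o['ft_torque'],o['time'])
w=save('wrist','pics/w10.png');a=cv2.imread('pics/w10.png')[0:290,0:345]
cv2.imwrite('pics/w10z.png',cv2.resize(a,None,fx=2,fy=2,interpolation=cv2.INTER_CUBIC))
F={'ULl':(140,153),'ULu':(25,107),'LLl':(184,417),'LLu':(96,477),'URl':(573,144),'URu':(595,88),'Dt':(331,127),'Db':(361,445),'1a':(605,137),'1b':(664,137)}
print(pose(ld('w9'),{k:np.array(F[k])/2 for k in F})[:3])
E
```

```text
[864.1 162.2  40.9] [-0.7 -1.   1.6] [-0.2  0.1  0.2] 9.8833
(array([782.6, 221.4,   0.7]), array([-4.3,  0.4, -1.4]), array([0.6, 2. , 0.5, 1. , 0.3, 2.3, 1.9, 1. , 2. , 1.4]))
```

View pics/w10z.png

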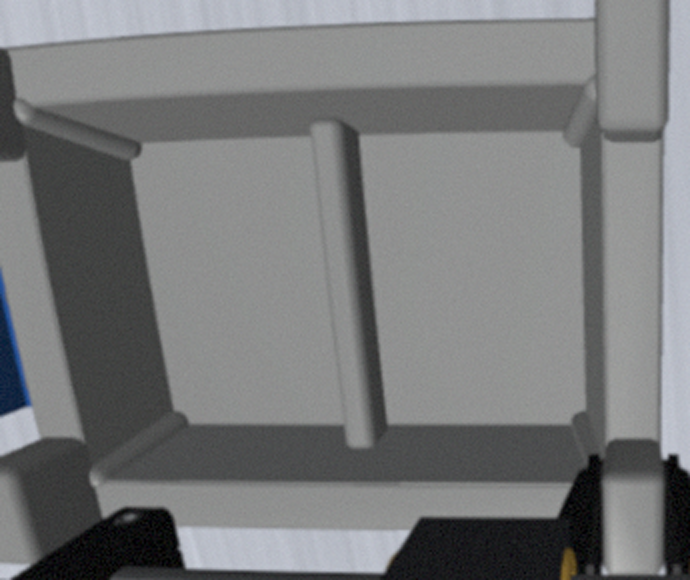

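Tilt is down to about 1° and it isn't flat yet (the force is still low). A bit further.

Request:
move_arm --pt "0.0 0 0 -0.001 0" --pt "0.0 0 0 -0.0015 0" --pt "0.0 0 0 -0.0015 0"

```text
time: 10.18
tool_pos: [864.1, 162.3, 39.6]
orientation: [[0.074, 0.997, -0.0], [0.997, -0.074, 0.0], [0.0, -0.0, -1.0]]
ft_force: [-0.2, -1.6, 2.6]
gripper_width: 0.164
```

Request:
move_arm --pt "0.0 0 0 -0.0007 0" --pt "0.0 0 0 -0.0012 0" --pt "0.0 0 0 -0.0012 0"

```text
time: 10.43
tool_pos: [864.2, 162.2, 39.5]
orientation: [[0.074, 0.997, 0.0], [0.997, -0.074, -0.0], [-0.0, 0.0, -1.0]]
ft_force: [-2.9, -2.6, 8.4]
gripper_width: 0.167
```

```bash
python3 - <<'E'
from pnp import *
o=get_obs();print(o['tool_pos'],o['ft_force'],o['ft_torque'],o['time'])
w=save('wrist','pics/w11.png');a=cv2.imread('pics/w11.png')[0:290,0:345]
cv2.imwrite('pics/w11z.png',cv2.resize(a,None,fx=2,fy=2,interpolation=cv2.INTER_CUBIC))
E
```

```text
[864.2 162.2  39.5] [-2.9 -2.6  8.4] [-0.3  0.8  0.1] 10.4333
```

View pics/w11z.png

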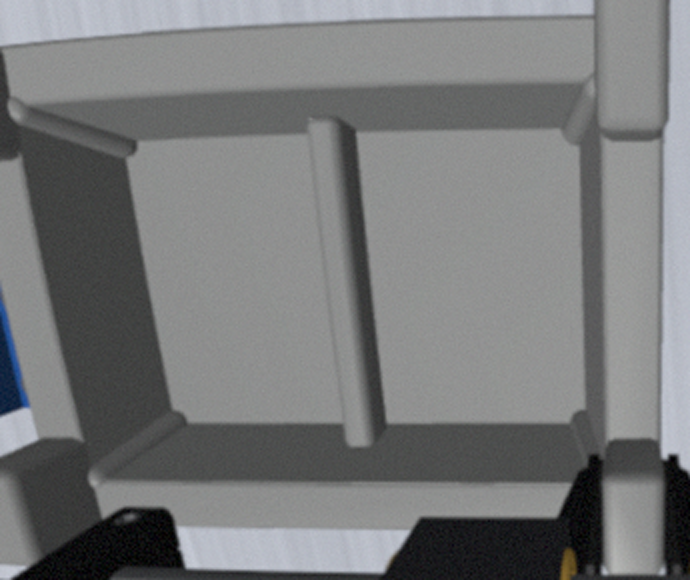

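The force jumped to 8.4 N with almost no travel, so the floor is flat on the bench. I'll grip harder here, relieve the preload, then lift.

Request:
move_arm --pt "0.0 0 0 0 0" --pt "0.0 0 0 0.0 0" --pt "0.0 0 0 0.0005 0" --pt "0.0 0 0 0.001 0" --pt "0.0 0 0 0.003 0" --pt "0.0 0 0 0.006 0" --pt "0.0 0 0 0.015 0" --pt "0.0 0 0 0.03 0" --pt "0.0 0 0 0.05 0" --pt "0.0 0 0 0.08 0" --pt "0.0 0 0 0.11 0" --pt "0.0 0 0 0.13 0" --newtons 55

```text
time: 11.48
tool_pos: [864.8, 162.4, 173.8]
orientation: [[0.074, 0.997, 0.005], [0.997, -0.074, 0.001], [0.001, 0.004, -1.0]]
ft_force: [-0.1, -0.1, -1.4]
gripper_width: 0.162
```

```bash
python3 - <<'E'
from pnp import *
o=get_obs();print(o['tool_pos'],o['ft_force'],o['ft_torque'],o['gripper_width'],o['time'])
w=save('wrist','pics/w12.png');a=cv2.imread('pics/w12.png')[0:290,0:345]
cv2.imwrite('pics/w12z.png',cv2.resize(a,None,fx=2,fy=2,interpolation=cv2.INTER_CUBIC))
E
```

```text
[864.8 162.4 173.8] [-0.1 -0.1 -1.4] [-0.2 -0.  -0. ] 0.16236981999086103 11.4833
```

View pics/w12z.png

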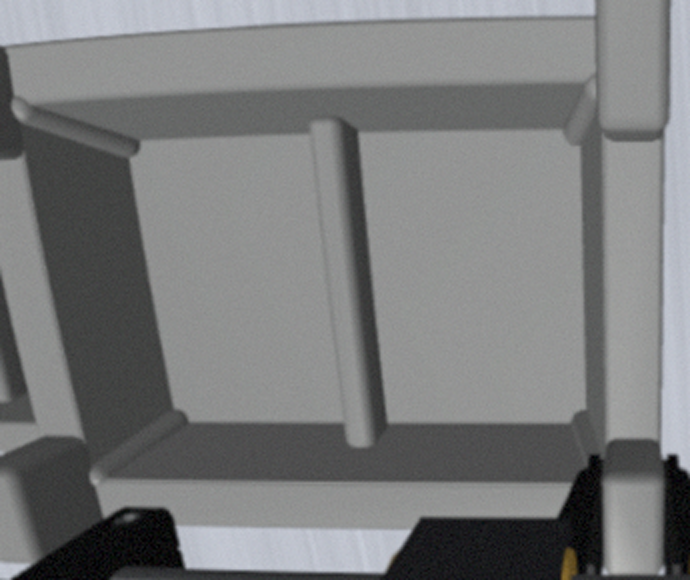

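Level holds after lifting: the features match the pressed-flat view within 1–2 px. Now I'll carry it to the plate, target TCP (554,-300,151), turn +0.115 rad.

Request:
move_arm --pt "0.0 -0.008 -0.012 0.01 0.0" --pt "0.0 -0.022 -0.033 0.02 0.01" --pt "0.0 -0.04 -0.06 0.02 0.02" --pt "0.0 -0.058 -0.087 0.02 0.03" --pt "0.0 -0.076 -0.114 0.02 0.04" --pt "0.0 -0.094 -0.141 0.02 0.05" --pt "0.0 -0.112 -0.168 0.02 0.06" --pt "0.0 -0.13 -0.195 0.02 0.07" --pt "0.0 -0.148 -0.222 0.02 0.08" --pt "0.0 -0.166 -0.249 0.02 0.09" --pt "0.0 -0.18 -0.27 0.02 0.1" --pt "0.0 -0.188 -0.282 0.02 0.105"

```text
time: 12.53
tool_pos: [675.0, -122.0, 189.7]
orientation: [[-0.03, 1.0, 0.001], [1.0, 0.03, -0.0], [-0.001, 0.001, -1.0]]
ft_force: [0.3, 0.3, -0.9]
gripper_width: 0.164
```

Request:
move_arm --pt "0.0 -0.012 -0.018 0 0.003" --pt "0.0 -0.03 -0.045 0.0 0.006" --pt "0.0 -0.05 -0.074 0.0 0.01" --pt "0.0 -0.07 -0.103 0.0 0.012" --pt "0.0 -0.09 -0.132 0.0 0.012" --pt "0.0 -0.106 -0.156 -0.005 0.012" --pt "0.0 -0.116 -0.171 -0.015 0.012" --pt "0.0 -0.121 -0.177 -0.025 0.012" --pt "0.0 -0.121 -0.177 -0.033 0.012" --pt "0.0 -0.121 -0.177 -0.038 0.012" --pt "0.0 -0.121 -0.177 -0.039 0.012" --pt "0.0 -0.121 -0.177 -0.039 0.012"

```text
time: 13.53
tool_pos: [555.9, -295.6, 149.1]
orientation: [[-0.044, 0.999, -0.0], [0.999, 0.044, 0.0], [0.0, -0.0, -1.0]]
ft_force: [0.2, -0.2, -1.2]
gripper_width: 0.164
```

```bash
python3 - <<'E'
from pnp import *
o=get_obs();print(o['tool_pos'],o['orientation'][0,0]*57.3,o['ft_force'],o['gripper_width'],o['time'])
w=save('wrist','pics/w13.png');a=cv2.imread('pics/w13.png')[0:290,0:345]
cv2.imwrite('pics/w13z.png',cv2.resize(a,None,fx=2,fy=2,interpolation=cv2.INTER_CUBIC))
save('side','pics/s13.png');save('scene','pics/c13.png')
a=cv2.imread('pics/s13.png')[150:360,290:510]
cv2.imwrite('pics/s13z.png',cv2.resize(a,None,fx=2.8,fy=2.8,interpolation=cv2.INTER_CUBIC))
E
```

```text
[ 555.9 -295.6  149.1] -2.547046079551116 [ 0.2 -0.2 -1.2] 0.16350243359786357 13.5333
```

View pics/w13z.png

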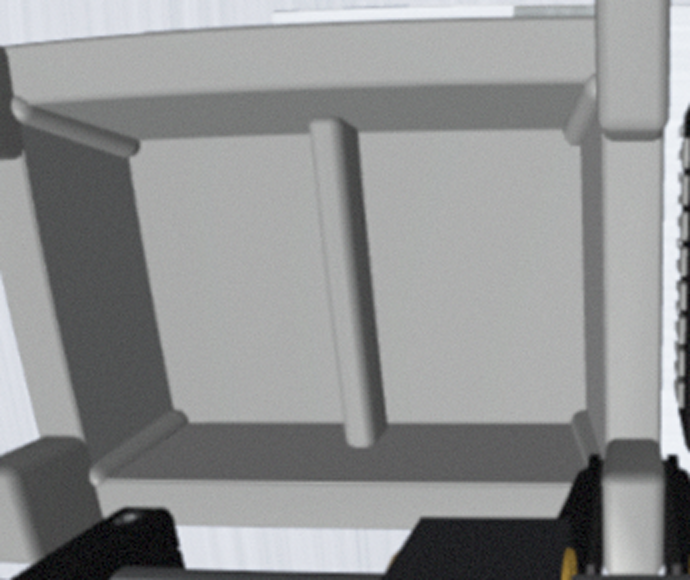

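View pics/s13z.png

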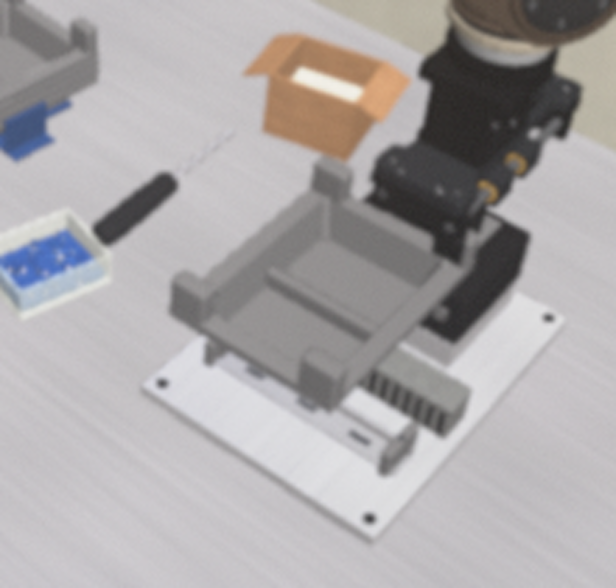

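View pics/c13.png

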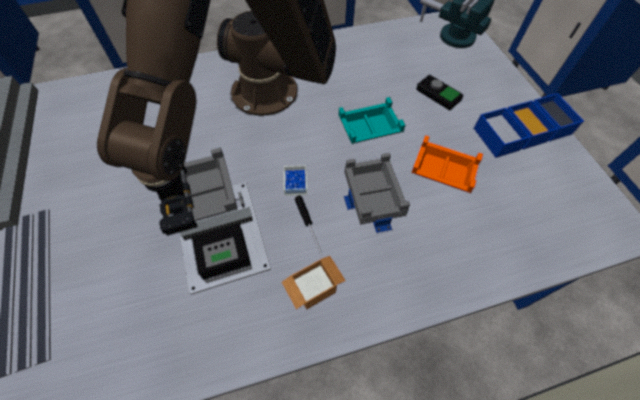

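Held level at the plate, with the carton, screwdriver and ferrules unmoved. A small correction, then an independent check with the side view.

Request:
move_arm --pt "0.0 -0.001 -0.002 0.001 0" --pt "0.0 -0.0017 -0.004 0.002 0" --pt "0.0 -0.0017 -0.004 0.002 0" --pt "0.0 -0.0017 -0.004 0.002 0" --pt "0.0 -0.0017 -0.004 0.002 0" --pt "0.0 -0.0017 -0.004 0.002 0"

```text
time: 14.18
tool_pos: [553.4, -300.8, 151.5]
orientation: [[-0.043, 0.999, 0.0], [0.999, 0.043, 0.0], [-0.0, 0.0, -1.0]]
ft_force: [-0.2, -0.1, -1.4]
gripper_width: 0.164
```

```bash
python3 - <<'E'
from pnp import *
o=get_obs();print(o['tool_pos'],o['ft_force'],o['gripper_width'],o['time'])
F={'ULl':(136,150),'ULu':(20,105),'LLl':(184,416),'LLu':(96,477),'URl':(572,141),'URu':(595,82),'Dt':(328,123),'Db':(360,444),'1a':(603,134),'1b':(664,134)}
print(pose(ld('w13'),{k:np.array(F[k])/2 for k in F})[:3])
s=save('side','pics/s14.png');save('wrist','pics/w14.png')
a=cv2.imread('pics/s14.png')[200:320,340:470]
cv2.imwrite('pics/s14z.png',cv2.resize(a,None,fx=5,fy=5,interpolation=cv2.INTER_CUBIC))
Rz=R.from_euler('z',2.4,degrees=True);c=np.array([465,-248.4,111.5])
print((proj(s,Rz.apply([[-87,55,60],[-87,-55,60],[87,55,60],[87,-55,60],[-95,-70,34],[95,-70,34]])+c)-[340,200])*5)
E
```

```text
[ 553.4 -300.8  151.5] [-0.2 -0.1 -1.4] 0.16442896874385465 14.1833
(array([ 468.5, -245.7,  109.2]), array([ 2.6, -0.1, -0.7]), array([0.9, 2.1, 0.8, 1.3, 1.1, 2.9, 1.6, 1.1, 1.7, 1.5]))
[[100.3 251.9]
 [334.9 393.3]
 [352.3  42.8]
 [574.8 159.5]
 [347.  473.4]
 [604.2 213.1]]
```

View pics/s14z.png

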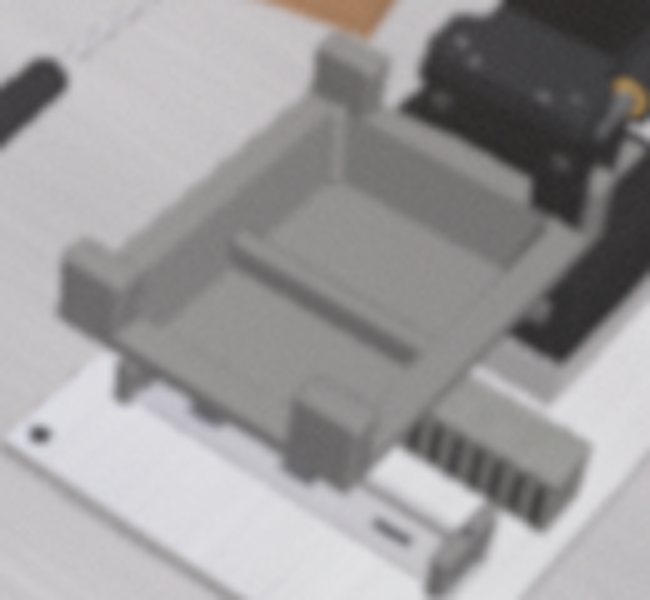

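The side view agrees: lug3 at (98,252) and lug4 at (340,390) lie within 1–2 px of the level, centred prediction, and lug1 is about 2 px (2–3 mm) low. I'll hand in.

```bash
python3 -c "
from plant import *
print(job_done())"
```

```text
the job is handed in; nothing more can be done
None
```

The job is handed in: the top tray is off the stack and held level over the middle of the empty rail, at 14.2 s on the robot's clock.

- **Peel:** I pinched lug2 and raised that corner slowly. In the side view the lug2 corner opened first, then the rest of the +x side, then lug4, while the opposite corner, lug3, still sat. After that the tray came free, with only its own weight on the gripper.
- **Extra step:** the peel left the tray turned about 4.7° in the grip. I pressed it lightly flat on a bare patch of bench (about 8 N) to level it, then gripped harder (55 N) and lifted again. The task did not ask for that touchdown.
- **Height:** its underside is about 92 mm above the rail top. It is about 19 mm above the drive unit's top and roughly 10 mm to the side of it.
- **Level and centring:** the wrist view, taken just before the last small correction, gave the tray level within 1°, and yaw matched the plate. Carried over the correction, the tray middle is within about 3 mm of the rail middle. In the last side view, lug3 and lug4 were within 1–2 pixels of prediction.
- **Small disagreement:** lug1 read about 2–3 mm low in the last side view, which could be up to about 1° of sag or picking error.
- **Left alone:** the screwdriver, carton and ferrules looked unmoved in the last pictures.

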